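# Hook the optics tray out from under the raised breadboard

### The arm

A 6-joint arm with a two-finger parallel gripper is mounted at the origin on a cart in front of the work surface, level with it; the furniture and walls round the work are solid. World frame = base frame: x ahead of the robot, y to its left, z up, the work surface at z = 0. Lengths are in mm, angles in rad, forces in N, time in s.
With the tool pointing down it reaches from about 425 to 1125 mm from the base axis. Payload 14.9 kg.
Tool frame: the origin (TCP) lies at the very end of the fingers, on their centre line; the grasp point (between the pads) lies 19 mm behind it; z points along the fingers, y is the line along which they close (so a half turn about z gives the same grasp; the last joint's range is limited). The gripper opens to 91 mm and grips with 3 to 60 N. Pads are 32 mm wide; open, the fingers measure 118 mm over their backs; the gripper's body (76 mm by 178 mm) begins 60 mm behind the grasp point.
Start: joints at [1.102, 0.379, 1.734, -0, 1.028, -0.033], TCP at [295.504, 634.583, 213.932] pointing down, gripper open.
Joint ranges: [-2.77, 2.77], [-0.74, 2.19], [0, 2.66], [-1.06, 4.2], [0.31, 2.87], [-3.08, 3.08]. Speed limits (rad/s): [1.89, 1.89, 2.39, 3.14, 3.14, 3.14].

### API

Orientations are given as a rotation vector (axis times angle).
In Python, from workcell import ctrl, cams, spotter gives the robot as it stands. Calls block until the motion is done:
- ctrl.move_to(position, orientation): joint-space move of the TCP to a pose.
- ctrl.move_l(position, speed=150, attitude=None, force_limit=None): straight line of the TCP; attitude=None keeps the orientation; speed is the mean speed in mm/s. With force_limit (N) it stops when the force on the tool has changed by that much, and returns True; else False.
- ctrl.goto_joints(angles): joint-space move.
- ctrl.set_gripper(opening, effort=None): finger opening in mm; effort is the grip in N (None keeps the last); returns when the fingers have stopped.
- ctrl.wait(seconds).
- ctrl.solve_ik(position, orientation): joint angles nearest the present ones, or None.
- ctrl.get_obs(): the state.
- cams.camera(name): name is "scene" or "top" or "wrist"; returns (picture, depth): 480x640x3 uint8, red, green, blue; 480x640 float32, mm along the optical axis (not along the pixel's ray), 0 where there is no reading.
- cams.camera_info(name): a dict with "mtx" (3x3 intrinsics, pixels), "position" and "rotation" of the camera in the world. Camera axes: x right, y up, looking along -z (the intrinsics and any distortion apply to the point x, -y, -z); pixel columns grow to the right and rows downward; lengths in mm; the calibration is good to about 2 mm. A picture is of the moment at which its call begins: read the wrist's pose just before it. camera_info takes no time and is no camera call; for the wrist camera it gives the pose at the moment of the call.
A pose or a line that the arm cannot do raises ctrl.MotionError and nothing moves.
- ctrl.hand_in(): hands the job in; it is judged then, once.
Trained networks look in the newest picture that a camera, given by its name, has taken for a name from the list of things; names that differ only in an ending like _2 or _b are one class to them, and where a whole thing is asked for, a point or a joint stands for the part that bears it (a point fixed in the world has none). Each returns a list of dicts, best first, with "score" (0 to 1); they miss things now and then, are a little off and sometimes report something else, mostly with a low value. They report only what shows in the picture. A call takes as long as a camera call.
- spotter.find_in(camera, thing): "box" ([left, top, width, height] as shares, 0 to 1, of the picture: columns of its width, rows of its height, round what is visible of it).
- spotter.outline_of(camera, thing): "mask" (480x640 bool, what is visible of it) and "box" ([left, top, width, height] as shares, 0 to 1, of the picture: columns of its width, rows of its height, round what is visible of it).
- spotter.spot_point(camera, thing): "xy" ([column, row] as shares, 0 to 1, of the picture: columns of its width, rows of its height: a listed point, or the origin of a listed thing).
The state is a dict: "time_s": time; "joints": joint angles; "dq": joint speeds; "joint_torque": joint torques, N m; "position": TCP position; "ee_rot": TCP orientation; "force": force on the tool from outside, world axes, zero at the start; "ft_torque": the same for the moment, N m; "width": finger opening in mm; "finger_force": force on a finger pad.
Only numpy, scipy, OpenCV 4.12 (cv2) and the standard library are available. Lean on these libraries where they do the work, as an engineer would, in place of code of your own. Each camera call takes 0.05 s, during which the arm holds its last target. There are 200 camera calls.

### The job

Take the flat hook tool out of its slotted block, lean it in under the edge of the raised breadboard, catch the pull loop of the optics tray with it and drag the tray out until the whole tray is clear of the board. Then slide the hook back down into the slot of its block until its collar rests on top, and let go. Never touch the tray with the gripper or the arm, only with the hook, keep the tray flat on the table and do not shift the other things on the table.

Things in the scene. Friction and masses are not known exactly. Their poses are not given: they have to be found in the camera images.
- riser: Fixed raised breadboard: aluminium plate 170 (x) x 240 (y) x 12 mm with small dark holes, underside 125 mm up, on four steel posts (25 mm round, feet 38 mm, at x +-70, y +-107 mm). Origin on the table under its centre, x to its back: front edge at x = -85 mm, the tray comes out along -x, over open table. On top, at its middle and rear, are fixed things up to 50 mm tall.
- tray: Loose open steel tray 80 (x) x 120 (y) x 26 mm with three lens rings fixed in it, 0.3 to 0.6 kg, on the table under the board. Origin: centre of its underside, x to its back. In front it has a rigid level pull loop of 6 mm round bar, 18 mm above the table: arms at y = +-28 mm run forward from the front wall (x = -40 mm) to a crossbar along y at x = -80 mm.
- loop (a point): Middle of the crossbar of the tray's pull loop (tray frame: x -80, y 0, z 18 mm). The clear opening behind it is about 37 (x) x 50 (y) mm. It starts about 10 to 27 mm inside the board's front edge, so it cannot be reached from straight above.
- tray_rear_left (a point): Rear left bottom corner of the tray (tray frame: x = +40, y = +60, z = 0 mm).
- tray_rear_right (a point): Rear right bottom corner of the tray (tray frame: x = +40, y = -60, z = 0 mm).
- hook: Flat steel hook, 187 mm long, 0.12 kg, upright in the block. Origin: centre of the underside of its collar (32 x 20 x 6 mm); z up to the handle, x in the plane of the flat, to the side the tip points to. Black handle 26 (x) x 16 (y) mm, z = 50 to 130 mm. Shank 12 (x) x 5 (y) mm from the handle down to a bend at z = -35 mm, where the 5 mm thick point begins (see hook_tip).
- hook_tip (a point): Centre of the point's round end (radius 4 mm), hook frame x 21.4, y 0, z -53 mm. The point is 8 mm wide and runs 28 mm from the bend (x 0, z -35 mm) down and towards +x, 50 degrees off the shank's line: with the handle leant 40 degrees towards +x it hangs almost straight down.
- block: Slotted aluminium block, bolted down: 70 (x) x 50 (y) x 66 mm on a foot plate 100 x 50 x 6 mm. Origin under its centre, z up. In its top a slot along x, 41 long, 10 wide, 60 mm deep. At the start the hook stands in it, origin at x -10, y 0, z 66 mm of the block's frame, x axis along the block's x.
- slot (a point): Centre of the slot's mouth on the block's top (block frame: x = 0, y = 0, z = 66 mm).
- post_holder: Bystander: loose black post holder, 25 x 37 x 50 mm, standing; origin at the centre of its underside.
- optic_mount: Bystander: loose black square mirror mount, 28 x 45 x 45 mm; origin at the centre of its underside.
- caliper: Bystander: loose caliper lying flat, 74 x 202 x 10 mm; origin at the centre of its underside.
- tweezer_case: Bystander: loose small green case, 32 x 75 x 16 mm; origin at the centre of its underside.

How it is judged:
By the outcome, as a careful person would: the job done as asked, in the order asked, and still so for the second after the job is handed in, with the robot touching nothing.
It also fails if it takes over 61 s, if anything falls off the work surface, if the arm or the gripper's body presses on something with over 40 N, if the wrist force passes 120 N, or if a joint passes its speed limit or range.

## Working session

There is one attempt and no reset: what is moved stays moved. The work goes in short steps, each a Python script; the robot and the scene stay as the last script left them, time stands still between calls to the robot, and variables do not carry over. Pictures are saved under pics/ and viewed, at most 10 in all, crops included, and the job is handed in when it is done.

```bash
ls; mkdir -p pics; cat > h.py <<'E'
import numpy as np, cv2
from scipy.spatial.transform import Rotation as R
from workcell import ctrl, cams, spotter
def ray(info,uv):
    K=np.array(info["mtx"],float); d=cv2.undistortPoints(np.array([[uv]],float),K,np.array(info.get("dist",np.zeros(5)),float))[0,0]
    Rm=np.array(info["rotation"],float)
    if Rm.shape!=(3,3): Rm=R.from_rotvec(Rm).as_matrix()
    return np.array(info["position"],float), Rm@np.array([d[0],-d[1],-1.])
def at_z(info,uv,z):
    p,d=ray(info,uv); return p+d*(z-p[2])/d[2]
def cloud(info,depth,mask=None):
    K=np.array(info["mtx"],float); m=depth>0
    if mask is not None: m&=mask
    v,u=np.nonzero(m); z=depth[v,u]
    P=np.c_[(u-K[0,2])/K[0,0]*z,-(v-K[1,2])/K[1,1]*z,-z]
    Rm=np.array(info["rotation"],float)
    if Rm.shape!=(3,3): Rm=R.from_rotvec(Rm).as_matrix()
    return P@Rm.T+np.array(info["position"],float)
E
python3 - <<'E'
from h import *
for c in ("scene","top"):
    im,d=cams.camera(c); i=cams.camera_info(c); print(c,i)
    cv2.imwrite(f"pics/{c}0.png",im[:,:,::-1]); np.save(f"pics/{c}d.npy",d)
    for t in ("riser","tray","hook","block","post_holder","optic_mount","caliper","tweezer_case"):
        r=spotter.outline_of(c,t)
        if r and r[0]["score"]>.3:
            P=cloud(i,d,r[0]["mask"]); print(t,r[0]["score"],np.round(r[0]["box"],3), len(P) and np.round(np.percentile(P,[2,50,98],axis=0)).tolist())
            np.save(f"pics/{c}_{t}.npy",P)
    for t in ("loop","hook_tip","slot","tray_rear_left","tray_rear_right","hook","block","riser","tray"):
        r=spotter.spot_point(c,t); print(t,[(round(x["score"],2),np.round(np.array(x["xy"])*[640,480],1).tolist()) for x in r[:2]])
o=ctrl.get_obs(); print(o["time_s"],o["ee_rot"],o["width"])
E
```

```text
pics
workcell.py
scene {'mtx': array([[524.73108563,   0.        , 315.73001023],
       [  0.        , 524.73108563, 243.56946188],
       [  0.        ,   0.        ,   1.        ]]), 'position': array([ 466.72438694, -862.21278151,  401.28685431]), 'rotation': array([ 1.19555701, -0.03491288, -0.01302764])}
riser 0.67 [0.423 0.317 0.2   0.27 ] [[422.0, -19.0, 3.0], [543.0, 88.0, 135.0], [640.0, 233.0, 173.0]]
tray 0.95 [0.496 0.48  0.088 0.076] [[512.0, 32.0, 2.0], [567.0, 96.0, 17.0], [620.0, 166.0, 25.0]]
hook 0.86 [0.454 0.462 0.017 0.239] [[458.0, -296.0, 66.0], [466.0, -292.0, 146.0], [474.0, -271.0, 195.0]]
block 0.82 [0.424 0.651 0.076 0.168] [[438.0, -340.0, 2.0], [462.0, -324.0, 43.0], [489.0, -259.0, 66.0]]
optic_mount 0.84 [0.366 0.499 0.034 0.057] [[352.0, 28.0, 4.0], [370.0, 37.0, 28.0], [386.0, 61.0, 45.0]]
caliper 0.84 [0.583 0.678 0.134 0.199] [[580.0, -390.0, 1.0], [630.0, -282.0, 8.0], [649.0, -201.0, 11.0]]
tweezer_case 0.72 [0.313 0.665 0.055 0.08 ] [[330.0, -264.0, 0.0], [355.0, -238.0, 15.0], [377.0, -192.0, 17.0]]
loop [(0.86, [332.8, 258.0])]
hook_tip [(0.2
[... 1120 characters left out ...]
[0.315 0.598 0.054 0.055] [[350.0, 31.0, 1.0], [364.0, 48.0, 36.0], [391.0, 68.0, 47.0]]
caliper 0.77 [0.61  0.492 0.186 0.073] [[577.0, -383.0, -0.0], [627.0, -240.0, 9.0], [649.0, -191.0, 14.0]]
tweezer_case 0.8 [0.543 0.75  0.08  0.058] [[328.0, -258.0, 6.0], [349.0, -223.0, 16.0], [373.0, -188.0, 19.0]]
loop [(0.6, [268.4, 229.1]), (0.42, [446.1, 261.9])]
hook_tip []
slot [(0.58, [436.0, 312.2])]
tray_rear_left [(0.56, [212.5, 213.7])]
tray_rear_right [(0.9, [262.3, 187.5]), (0.73, [372.3, 371.5])]
hook [(0.66, [433.0, 309.7])]
block [(0.74, [430.4, 330.6])]
riser [(0.85, [243.4, 215.2])]
tray [(0.62, [246.9, 217.6])]
1.8 [-6.79190522e-01 -3.06727928e+00  4.78413849e-05] 91.2932730961824
```

View pics/scene0.png

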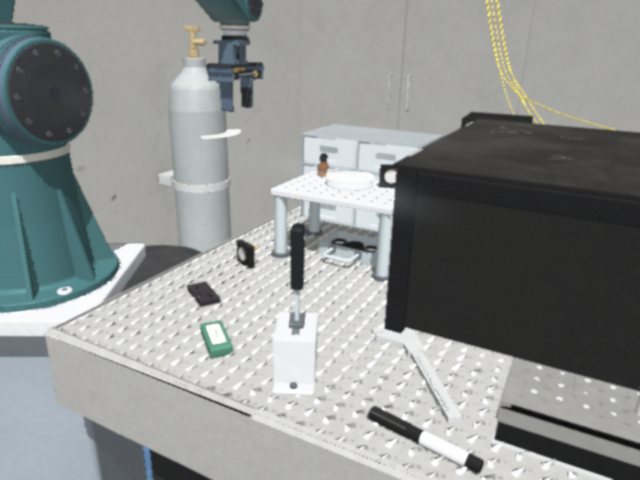

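View pics/top0.png

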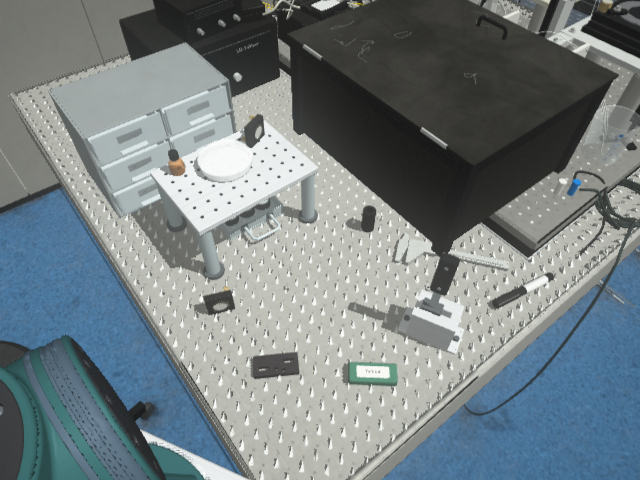

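```bash
python3 - <<'E'
from h import *
def rect(P,n):
    r=cv2.minAreaRect(P[:,:2].astype(np.float32)); print(n,len(P),np.round(r[0],1),np.round(r[1],1),round(r[2],1))
for c in ("scene","top"):
    P=np.load(f"pics/{c}_riser.npy"); rect(P[abs(P[:,2]-137)<4],c+" plate")
    P=np.load(f"pics/{c}_block.npy"); rect(P[abs(P[:,2]-66)<3],c+" block")
    P=np.load(f"pics/{c}_hook.npy"); rect(P[(P[:,2]>192)],c+" hooktop"); rect(P[(P[:,2]>120)],c+" handle")
    P=np.load(f"pics/{c}_tray.npy"); rect(P[(P[:,2]>10)],c+" tray")
for c,uv,z in (("scene",(332.8,258),18),("top",(268.4,229.1),18),("scene",(294.1,328.8),66),("top",(436,312.2),66),("scene",(298.5,325.3),66),("top",(433,309.7),66),("scene",(337.1,239.1),0),("scene",(389.2,252.4),0),("top",(262.3,187.5),0),("top",(212.5,213.7),0)):
    print(c,uv,np.round(at_z(cams.camera_info(c),uv,z),1))
E
```

```text
scene plate 2190 [567.6 139.3] [255.4 237.1] 65.5
scene block 906 [ 465.  -290.5] [72.9 50. ] 86.0
scene hooktop 108 [ 465.3 -281.9] [22.6 15. ] 87.4
scene handle 877 [ 465.9 -283.1] [25.5 16. ] 85.5
scene tray 1275 [567.1  89.4] [128.2 120.1] 59.9
top plate 7028 [558. 110.] [173.  239.6] 60.6
top block 917 [ 463.1 -287.6] [70.3 51.8] 86.6
top hooktop 180 [ 463.6 -277.5] [25.4 15.1] 84.1
top handle 749 [ 463.2 -277.6] [25.9 15.6] 89.8
top tray 888 [539.9  77.7] [ 98.7 148.6] 59.0
scene (332.8, 258) [532.2  38.7  18. ]
top (268.4, 229.1) [545.3  46.9  18. ]
scene (294.1, 328.8) [ 463. -298.   66.]
top (436, 312.2) [ 459.  -286.5   66. ]
scene (298.5, 325.3) [ 468.4 -289.5   66. ]
top (433, 309.7) [ 461.6 -281.1   66. ]
scene (337.1, 239.1) [550.6 184.5   0. ]
scene (389.2, 252.4) [651.2 112.1   0. ]
top (262.3, 187.5) [655.3 115.6   0. ]
top (212.5, 213.7) [551.7 174.3   0. ]
```

The scene picture shows the hook upright in the block (handle about 297,255; slot 296,325) and the loop just under the board's front edge (340,258). In the top picture the loop is at (263,230) and the block at (432,320). The black box is close to the drag area. Next I check IK, the box's extent and a clear path.

```bash
cat >> h.py <<'E'
def frame(yaw_deg,lean_deg):
    "hook frame: x horizontal heading yaw, then handle leant towards +x"
    return R.from_euler("z",yaw_deg,degrees=True)*R.from_euler("y",lean_deg,degrees=True)
def tool(H,flip=False):
    "tool z=-hook z, tool y=+-hook y"
    M=H.as_matrix(); s=-1 if flip else 1
    return R.from_matrix(np.c_[-s*M[:,0],s*M[:,1],-M[:,2]])
TIP=np.array([21.4,0,-53.]); GZ=78.
def tcp_for_tip(tip,H,g=np.array([0,0,GZ])): return np.asarray(tip)+H.apply(g-TIP)
E
python3 - <<'E'
from h import *
i=cams.camera_info("top"); P=cloud(i,np.load("pics/topd.npy"))
for z0,z1 in ((20,60),(60,150),(150,250),(250,400)):
    for xr in ((500,560),(560,620),(620,700),(700,800)):
        Q=P[(P[:,2]>z0)&(P[:,2]<z1)&(P[:,0]>xr[0])&(P[:,0]<xr[1])&(P[:,1]<-60)&(P[:,1]>-600)]
        if len(Q)>20: print((z0,z1),xr,np.round(np.percentile(Q[:,1],[2,98])),len(Q))
rx=np.array([np.cos(np.radians(59)),np.sin(np.radians(59)),0])
loop=np.array([538,45,18.])
for flip in (0,1):
    print("flip",flip)
    H0=frame(-93.7,0); T=tool(H0,flip).as_rotvec()
    for z in (144,250,330): print("block",z,ctrl.solve_ik([464,-279,z],T))
    for lean in (40,):
      H=frame(59-180,lean); T=tool(H,flip).as_rotvec()
      for back,z in ((-120,45),(15,45),(15,9),(-70,9),(-145,9),(-175,60)):
        p=tcp_for_tip(loop*[1,1,0]+rx*back+[0,0,z],H); print(lean,back,np.round(p),ctrl.solve_ik(p,T))
E
```

```text
(20, 60) (560, 620) [-278. -216.] 67
(20, 60) (620, 700) [-430. -109.] 980
(20, 60) (700, 800) [-480. -339.] 2702
(60, 150) (560, 620) [-280. -215.] 1453
(60, 150) (620, 700) [-324.  -79.] 3390
(60, 150) (700, 800) [-384.  -61.] 1213
(150, 250) (560, 620) [-282. -207.] 2154
(150, 250) (620, 700) [-326.  -78.] 4243
(150, 250) (700, 800) [-386.  -62.] 1416
(250, 400) (560, 620) [-291. -196.] 1466
(250, 400) (620, 700) [-328.  -75.] 5265
(250, 400) (700, 800) [-381.  -68.] 7170
flip 0
block 144 [-5.84417944e-01  2.32061039e-01  2.08738231e+00 -4.44089210e-16
  8.22149304e-01 -5.19840762e-01]
block 250 [-5.84417944e-01  8.32458713e-02  2.03205687e+00 -4.44089210e-16
  1.02628991e+00 -5.19840762e-01]
block 330 [-5.84417944e-01 -1.41004552e-03  1.96635651e+00 -4.44089210e-16
  1.17664619e+00 -5.19840762e-01]
40 -120 [ 441. -116.  159.] [-0.69617048  0.16918794  2.29366117  0.84969959  1.0075754  -0.74721029]
40 15 [511.  -0. 159.] [-0.39030894  0.17933211  2.28073011  1.0004679   0.8556484  -0.60067322]
40 15 [511.  -0. 123.] [-0.39030894  0.25668778  2.28512068  1.06409544  0.81368547 -0.
[... 543 characters left out ...]
330 [-5.84417944e-01 -1.41004552e-03  1.96635651e+00 -4.44089210e-16
  1.17664619e+00  2.62175189e+00]
40 -120 [ 441. -116.  159.] [-0.69617048  0.16918794  2.29366117  0.84969959  1.0075754   2.39438237]
40 15 [511.  -0. 159.] [-0.39030894  0.17933211  2.28073011  1.0004679   0.8556484   2.54091944]
40 15 [511.  -0. 123.] [-0.39030894  0.25668778  2.28512068  1.06409544  0.81368547  2.44621418]
40 -70 [467. -73. 123.] [-0.5826416   0.2447618   2.30238467  0.95839825  0.90247591  2.36448761]
40 -145 [ 428. -137.  123.] [-0.75188475  0.25196799  2.29197688  0.85897477  0.97934581  2.29539278]
40 -175 [ 413. -163.  174.] [-0.81721074  0.15167109  2.27339382  0.77196082  1.08991689  2.36415791]
```

```bash
python3 - <<'E'
from h import *
for c in ("top","scene"):
    P=cloud(cams.camera_info(c),np.load(f"pics/{c}d.npy"))
    for z0,z1 in ((60,150),(150,220),(220,300),(300,500)):
        Q=P[(P[:,2]>z0)&(P[:,2]<z1)&(P[:,0]>530)&(P[:,1]<-170)&(P[:,1]>-500)]
        if len(Q)>20:
            k=np.argsort(Q[:,0])[:max(1,len(Q)//200)]; print(c,z0,np.round(Q[k].mean(0)),np.round(Q[:,0].min()),np.round(np.percentile(Q[:,2],99)))
        # box faces: min x per y
    Q=P[(P[:,2]>220)&(P[:,0]>530)&(P[:,2]<500)]
    print([(y,round(float(np.percentile(Q[abs(Q[:,1]-y)<8][:,0],1)))) for y in range(-340,-120,20) if (abs(Q[:,1]-y)<8).sum()>10])
E
```

```text
top 60 [ 578. -267.  106.] 576.0 149.0
top 150 [ 578. -267.  187.] 576.0 219.0
top 220 [ 578. -267.  252.] 573.0 274.0
[(-340, 688), (-320, 654), (-300, 619), (-280, 584), (-260, 578), (-240, 589), (-220, 600), (-200, 611), (-180, 623), (-160, 635), (-140, 647)]
scene 60 [ 579. -271.  106.] 578.0 149.0
scene 150 [ 579. -271.  185.] 578.0 219.0
scene 220 [ 579. -272.  250.] 575.0 270.0
[(-340, 682), (-320, 648), (-300, 613), (-280, 579), (-260, 583), (-240, 596), (-220, 607), (-200, 619), (-180, 629), (-160, 640), (-140, 654)]
```

```bash
python3 - <<'E'
from h import *
o=ctrl.get_obs(); ctrl.move_l(np.array(o["position"])+[0,0,100],speed=250)
T=tool(frame(-93.7,0)).as_rotvec()
ctrl.move_to([464,-279,310],T)
im,d=cams.camera("wrist"); i=cams.camera_info("wrist"); print(i)
cv2.imwrite("pics/w1.png",im[:,:,::-1])
def rect(P,n):
    r=cv2.minAreaRect(P[:,:2].astype(np.float32)); print(n,len(P),np.round(r[0],1),np.round(r[1],1),round(r[2],1))
for t in ("block","hook"):
    r=spotter.outline_of("wrist",t)
    if r:
        P=cloud(i,d,r[0]["mask"]); print(t,r[0]["score"],np.round(np.percentile(P,[2,50,98],axis=0)).tolist())
        Q=P[abs(P[:,2]-66)<3]
        if t=="block" and len(Q)>20: rect(Q,"blocktop")
        Q=P[P[:,2]>192]
        if t=="hook" and len(Q)>20: rect(Q,"handletop"); print(np.median(Q[:,2]))
for t,z in (("slot",66),("hook",66),("hook_tip",0),("block",0)):
    r=spotter.spot_point("wrist",t); print(t,[(round(x["score"],2),np.round(at_z(i,np.array(x["xy"])*[640,480],z),1)) for x in r[:2]])
print(ctrl.get_obs()["time_s"],ctrl.get_obs()["position"])
E
```

```text
{'mtx': array([[342.23457083,   0.        , 319.41931177],
       [  0.        , 342.23457083, 237.81199991],
       [  0.        ,   0.        ,   1.        ]]), 'position': array([ 469.19800858, -209.32627262,  480.5971954 ]), 'rotation': array([-0.25267428,  0.00752473, -0.06238776])}
block 0.87 [[441.0, -321.0, 4.0], [468.0, -268.0, 65.0], [492.0, -241.0, 67.0]]
blocktop 1398 [ 465.3 -289.8] [70.2 50. ] 85.9
hook 0.91 [[458.0, -290.0, 70.0], [466.0, -272.0, 194.0], [475.0, -265.0, 197.0]]
handletop 483 [ 465.9 -279.2] [24.7 14.8] 86.1
195.31447112003474
slot [(0.59, array([ 464.4, -289.4,   66. ])), (0.4, array([ 614.9, -140.2,   66. ]))]
hook []
hook_tip [(0.18, array([ 620.8, -294. ,    0. ]))]
block [(0.72, array([ 468. , -292.2,    0. ]))]
5.95 [ 464.06498914 -278.91558247  309.97345206]
```

View pics/w1.png

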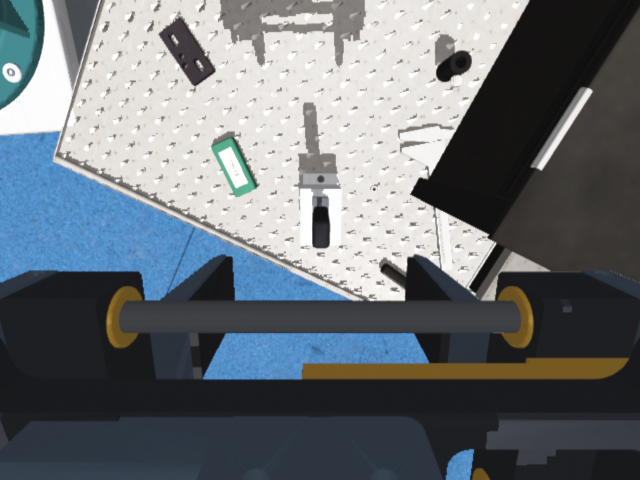

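```bash
python3 - <<'E'
from h import *
T=tool(frame(-94,0)).as_rotvec()
ctrl.move_l([465.2,-279.5,220],speed=200,attitude=T)
print(ctrl.move_l([465.2,-279.5,144],speed=120,force_limit=15))
ctrl.set_gripper(0,effort=50); o=ctrl.get_obs(); print(o["width"],o["finger_force"],o["force"],o["position"])
np.save("grasp.npy",np.r_[o["position"],o["ee_rot"],o["joints"]])
ctrl.move_l([465.2,-279.5,225],speed=120); o=ctrl.get_obs(); print(o["width"],o["force"],o["time_s"])
for c in ("scene","top"):
    im,d=cams.camera(c); cv2.imwrite(f"pics/{c}1.png",cv2.resize(im[140:400,180:500,::-1],None,fx=2,fy=2)); i=cams.camera_info(c)
    r=spotter.outline_of(c,"hook")
    if r: P=cloud(i,d,r[0]["mask"]); print(c,r[0]["score"],np.round(np.percentile(P,[1,50,99],axis=0),1).tolist())
    r=spotter.spot_point(c,"hook_tip"); exp=np.array([465.2,-279.5,225])+frame(-94,0).apply(TIP-[0,0,GZ])
    if r:
        uv=np.array(r[0]["xy"])*[640,480]; print(c,r[0]["score"],uv,np.round(at_z(i,uv,exp[2]),1),exp)
E
```

```text
False
15.771448729543481 49.999971985816956 [ 0.28573933  0.40475925 -0.60903968] [ 465.19213101 -279.51124694  143.98774192]
15.716173603794088 [ 0.52505078 -0.0558437  -1.45053455] 9.2917
scene 0.57 [[456.4, -304.0, 94.0], [464.9, -291.6, 215.5], [473.6, -269.4, 275.6]]
scene 0.77 [294.976 309.216] [ 463.9 -299.3   94. ] [ 463.70721146 -300.84787068   94.        ]
top 0.76 [[453.2, -303.6, -0.7], [461.8, -278.9, 152.8], [614.4, -262.2, 216.2]]
top 0.61 [449.408 302.112] [ 465.7 -299.8   94. ] [ 463.70721146 -300.84787068   94.        ]
```

View pics/scene1.png

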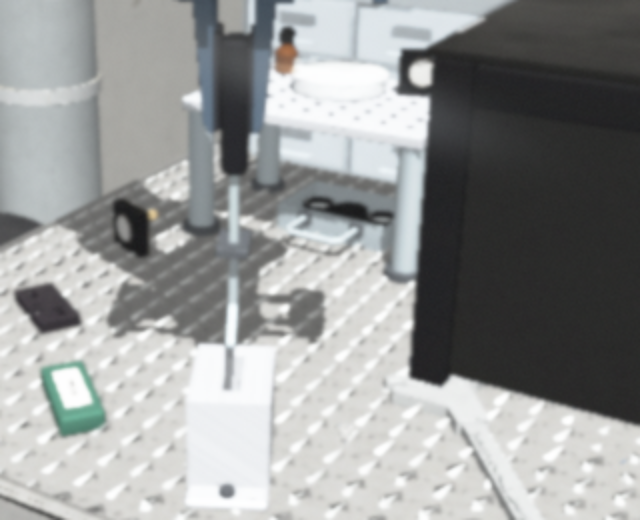

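The hook is held upright at its expected pose. Its tip is at crop (231,345), just above the slot, and the open loop shows at crop (325,235). I lean it over and measure the loop up close.

```bash
python3 - <<'E'
from h import *
H=frame(59-180,40); T=tool(H).as_rotvec()
rx=np.array([np.cos(np.radians(59)),np.sin(np.radians(59)),0]); loop=np.array([538,45,0.])
p=tcp_for_tip(loop-70*rx+[0,0,45],H)
ctrl.move_l(p+[-10,-40,80],speed=200,attitude=T)
ctrl.move_l(p,speed=200)
o=ctrl.get_obs(); print(o["time_s"],o["force"],o["width"],"tip exp",np.round(loop-70*rx+[0,0,45],1))
for c in ("wrist","scene","top"):
    im,d=cams.camera(c); i=cams.camera_info(c); cv2.imwrite(f"pics/{c}2.png",im[:,:,::-1])
    np.savez(f"pics/{c}2.npz",d=d,pos=i["position"],rot=i["rotation"],mtx=i["mtx"])
    for t,z in (("loop",18),("hook_tip",45),("tray_rear_left",0),("tray_rear_right",0)):
        r=spotter.spot_point(c,t); print(c,t,[(round(x["score"],2),np.round(np.array(x["xy"])*[640,480],1),np.round(at_z(i,np.array(x["xy"])*[640,480],z),1)) for x in r[:2]])
    r=spotter.outline_of(c,"tray")
    if r:
        P=cloud(i,d,r[0]["mask"]); np.save(f"pics/{c}2_tray.npy",P); print(r[0]["score"],len(P))
    r=spotter.outline_of(c,"riser")
    if r:
        P=cloud(i,d,r[0]["mask"]); Q=P[abs(P[:,2]-137)<4]; print("riser",cv2.minAreaRect(Q[:,:2].astype(np.float32)) if len(Q)>20 else None)
E
```

```text
11.175 [ 0.28139776 -0.41808826 -0.24934146] 15.717769701182531 tip exp [501.9 -15.   45. ]
wrist loop [(0.66, array([316.1, 205.3]), array([534.7,  42.6,  18. ]))]
wrist hook_tip []
wrist tray_rear_left []
wrist tray_rear_right []
0.91 4120
riser ((559.54638671875, 107.77653503417969), (171.35232543945312, 239.24954223632812), 60.60503387451172)
scene loop [(0.7, array([332.4, 258.5]), array([531.4,  36.4,  18. ]))]
scene hook_tip [(0.73, array([314.9, 257.7]), array([496.5, -24.1,  45. ]))]
scene tray_rear_left [(0.96, array([338.1, 241.5]), array([551.8, 170.4,   0. ]))]
scene tray_rear_right [(0.95, array([388.5, 251.4]), array([650.5, 117.2,   0. ]))]
0.84 1494
riser ((597.2470703125, 85.25404357910156), (171.44296264648438, 154.50863647460938), 59.89967346191406)
top loop [(0.79, array([268.4, 229.8]), array([543.7,  46.1,  18. ]))]
top hook_tip []
top tray_rear_left [(0.65, array([208.7, 213. ]), array([550.5, 182.2,   0. ])), (0.52, array([262. , 187.7]), array([654.6, 116. ,   0. ]))]
top tray_rear_right [(0.7, array([262.1, 188.6]), array([652.2, 114.7,   0. ]))]
0.68 1350
riser ((518.15478515625, 133.71421813964844), (172.96754455566406, 147.465576171875), 60.739402770996094)
```

View pics/wrist2.png

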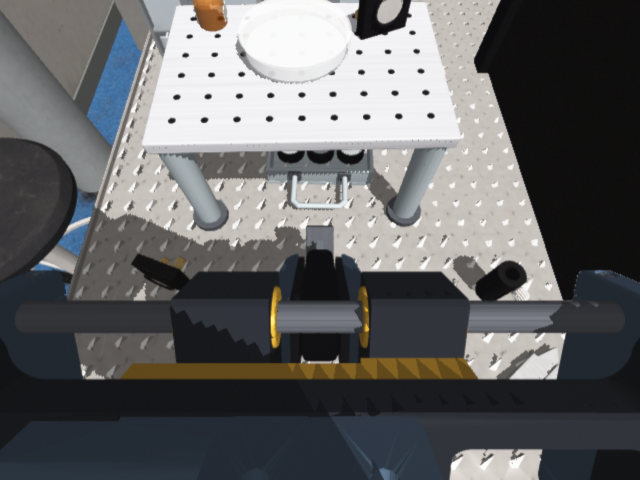

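View pics/scene2.png

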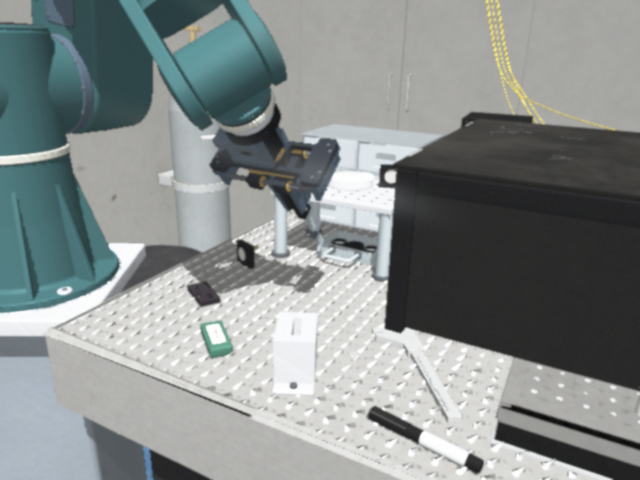

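The wrist picture shows the crossbar from about (296,204) to (344,207), straight ahead of the collar (320,235). I fit the crossbar from depth.

```bash
python3 - <<'E'
from h import *
i=dict(np.load("pics/wrist2.npz")); inf=dict(mtx=i["mtx"],position=i["pos"],rotation=i["rot"])
for uv in ((294,205),(346,208),(320,207),(295,178),(346,180)): print(uv,np.round(at_z(inf,uv,18),1))
# pattern in tray frame, rows along front: rotate by guess yaw
for c in ("wrist","scene","top"):
    P=np.load(f"pics/{c}2_tray.npy")
    for yaw in (56,58,60):
        a=np.radians(yaw); u=P[:,:2]@[np.cos(a),np.sin(a)]; v=P[:,:2]@[-np.sin(a),np.cos(a)]
        m=(P[:,2]>12)&(P[:,2]<30)
        # crossbar: lowest u within the band
        c0=np.percentile(u[m],0.5); k=m&(u<c0+9)
        s=np.polyfit(v[k],u[k],1) if k.sum()>5 else None
        print(c,yaw,m.sum(),round(c0,1),k.sum(),"v",np.round([v[k].min(),v[k].max()],1),"z",round(np.median(P[k,2]),1),"med xy",np.round(np.median(P[k],0),1),"slope deg",round(np.degrees(np.arctan(s[0])),1))
E
```

```text
(294, 205) [514.4  55.1  18. ]
(346, 208) [560.5  23.2  18. ]
(320, 207) [537.2  38.6  18. ]
(295, 178) [532.5  85.3  18. ]
(346, 180) [580.2  53.7  18. ]
wrist 56 2415 331.0 311 v [-451.6 -392. ] z 20.7 med xy [537.   39.9  20.7] slope deg -1.1
wrist 58 2415 316.3 316 v [-464.1 -403.6] z 20.7 med xy [537.6  39.5  20.7] slope deg 0.2
wrist 60 2415 300.6 309 v [-475.1 -414.7] z 20.7 med xy [538.4  38.7  20.7] slope deg 1.1
scene 56 1162 329.7 93 v [-452.4 -390.6] z 18.3 med xy [538.1  38.2  18.3] slope deg -1.7
scene 58 1162 314.8 92 v [-463.9 -405.4] z 18.3 med xy [538.1  38.   18.3] slope deg -1.0
scene 60 1162 299.2 91 v [-474.8 -416.4] z 18.3 med xy [538.1  37.9  18.3] slope deg 0.7
top 56 773 332.0 64 v [-427.5 -390.1] z 20.8 med xy [526.   47.8  20.8] slope deg 1.7
top 58 773 317.5 64 v [-439.  -401.7] z 20.8 med xy [526.   47.8  20.8] slope deg 3.6
top 60 773 302.3 63 v [-450.  -412.8] z 20.8 med xy [526.1  47.4  20.8] slope deg 4.9
```

```bash
cat >> h.py <<'E'
YAW=58.; tx=np.array([np.cos(np.radians(YAW)),np.sin(np.radians(YAW)),0]); LOOP=np.array([537.2,39.8,0])
HL=frame(YAW-180,40); TL=tool(HL).as_rotvec()
def tip_to(b,z,**k): return ctrl.move_l(tcp_for_tip(LOOP+b*tx+[0,0,z],HL),attitude=TL,**k)
E
python3 - <<'E'
from h import *
tip_to(-65,34,speed=120)
print(tip_to(15,34,speed=100,force_limit=8))
print(tip_to(15,9,speed=60,force_limit=8)); print(ctrl.get_obs()["force"],ctrl.get_obs()["time_s"])
im,_=cams.camera("wrist"); cv2.imwrite("pics/w3.png",np.hstack([cv2.resize(im[120:270,220:420,::-1],None,fx=2,fy=2)])); 
im,_=cams.camera("scene"); cv2.imwrite("pics/s3.png",cv2.resize(im[180:300,260:420,::-1],None,fx=4,fy=4))
E
python3 -c "
import cv2,numpy as np
a=cv2.imread('pics/w3.png');b=cv2.resize(cv2.imread('pics/s3.png'),(400,300));cv2.imwrite('pics/c3.png',np.hstack([a,b]))"
```

```text
False
False
[ 0.8278232  -0.37777262 -1.63719023] 13.9917
```

View pics/c3.png

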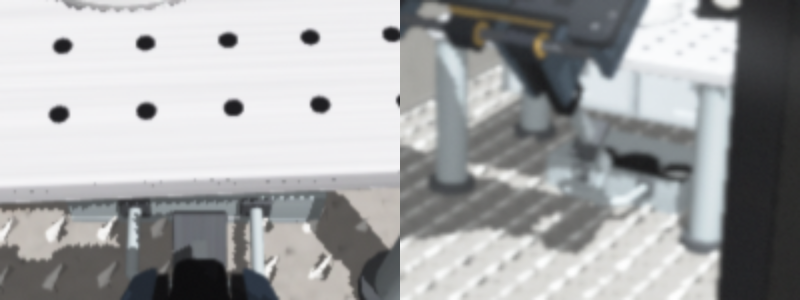

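The collar (crop 198,235) sits centred between the loop's arms (132 and 257), with no contact on the way down. Now the drag.

```bash
python3 - <<'E'
from h import *
print(tip_to(-40,9,speed=70,force_limit=25)); o=ctrl.get_obs(); print(o["force"],o["force"]@-tx)
im,d=cams.camera("wrist"); i=cams.camera_info("wrist")
r=spotter.spot_point("wrist","loop"); print([(x["score"],np.round(at_z(i,np.array(x["xy"])*[640,480],18),1)) for x in r[:1]], LOOP-48*tx)
r=spotter.outline_of("wrist","tray")
if r:
    P=cloud(i,d,r[0]["mask"]); print(r[0]["score"],np.round((P-LOOP)@tx).min(), np.percentile((P-LOOP)@tx,[1,50,99]).round(), np.percentile(P[:,2],[2,98]).round(1))
print(tip_to(-155,9,speed=80,force_limit=25)); o=ctrl.get_obs(); print(o["force"],o["time_s"])
for c in ("wrist","scene","top"):
    im,d=cams.camera(c); i=cams.camera_info(c); cv2.imwrite(f"pics/{c}4.png",im[:,:,::-1])
    for t,z in (("loop",18),("tray_rear_left",0),("tray_rear_right",0)):
        r=spotter.spot_point(c,t); print(c,t,[(round(x["score"],2),np.round(at_z(i,np.array(x["xy"])*[640,480],z),1)) for x in r[:1]])
    r=spotter.outline_of(c,"tray")
    if r:
        P=cloud(i,d,r[0]["mask"]); Q=P[P[:,2]>23]; print(r[0]["score"],cv2.minAreaRect(Q[:,:2].astype(np.float32)),np.percentile(P[:,2],[2,98]).round(1))
E
```

```text
False
[ 0.21045365 -1.47862628 -0.92535563] 1.1424227610247646
[] [511.76387532  -0.90630862   0.        ]
0.81 -96.0 [-45.  28.  72.] [ 1.9 26.5]
False
[-0.74830477  0.82349185 -1.54283801] 16.7583
wrist loop []
wrist tray_rear_left [(0.82, array([466.9,  36.3,   0. ]))]
wrist tray_rear_right [(0.63, array([564.8, -27.7,   0. ]))]
0.94 ((469.8198547363281, -66.30438232421875), (170.64968872070312, 120.18633270263672), 56.95642852783203) [ 2.7 26.4]
scene loop [(0.66, array([447.3, -96.3,  18. ]))]
scene tray_rear_left [(0.71, array([470. ,  44.7,   0. ]))]
scene tray_rear_right [(0.8, array([565.8, -26.6,   0. ]))]
0.68 ((477.4981689453125, -56.583160400390625), (146.75262451171875, 120.57951354980469), 57.728729248046875) [-0.5 25.5]
top loop [(0.77, array([452.9, -91.9,  18. ]))]
top tray_rear_left [(0.65, array([464.9,  37.3,   0. ]))]
top tray_rear_right [(0.7, array([567.6, -18.9,   0. ]))]
0.61 ((369.25531005859375, -124.40960693359375), (406.1930236816406, 128.52418518066406), 39.610992431640625) [ 2.4 27.8]
```

View pics/scene4.png

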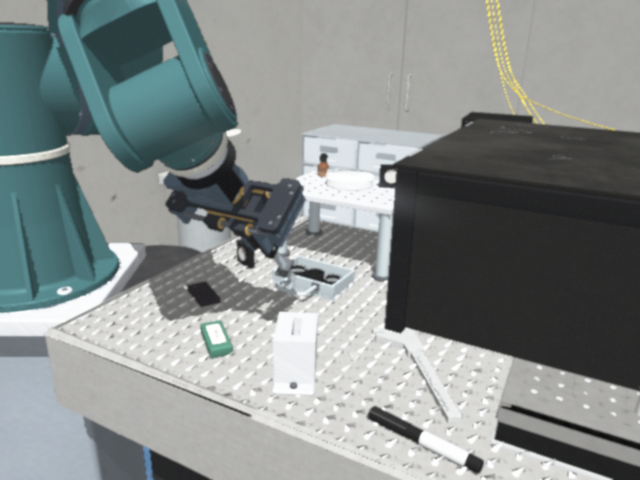

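The tray is out. Its rear corners are at about (467,38) and (566,-25), roughly 22 mm clear of the board edge, and it is flat. Next I release the loop, lift, and go above the block to check for slip.

```bash
python3 - <<'E'
from h import *
print(tip_to(-148,9,speed=50,force_limit=10))
print(tip_to(-148,60,speed=100,force_limit=10))
tip_to(-165,110,speed=150)
g=np.load("grasp.npy")
ctrl.move_l(g[:3]+[0,0,90],speed=150,attitude=g[3:6])
ctrl.move_l(g[:3]+[0,0,81],speed=50); ctrl.wait(.2)
o=ctrl.get_obs(); print(o["time_s"],o["width"],o["force"],o["position"]-g[:3])
for c in ("scene","top"):
    im,d=cams.camera(c); i=cams.camera_info(c); cv2.imwrite(f"pics/{c}5.png",im[:,:,::-1])
    a=cv2.imread(f"pics/{c}5.png")
    r=spotter.spot_point(c,"hook_tip")
    if r: uv=np.array(r[0]["xy"])*[640,480]; print(c,r[0]["score"],uv,np.round(at_z(i,uv,94),1))
    for t,z in (("tray_rear_left",0),("tray_rear_right",0)):
        r=spotter.spot_point(c,t); print(c,t,[(round(x["score"],2),np.round(at_z(i,np.array(x["xy"])*[640,480],z),1)) for x in r[:1]])
a=cv2.imread("pics/scene1.png"); b=cv2.resize(cv2.imread("pics/scene5.png")[140:400,180:500],None,fx=2,fy=2)
cv2.imwrite("pics/c5.png",np.hstack([a[100:500,50:400],b[100:500,50:400]]))
a1=cv2.cvtColor(a[250:370,200:270],cv2.COLOR_BGR2GRAY).astype(np.float32);b1=cv2.cvtColor(b[250:370,200:270],cv2.COLOR_BGR2GRAY).astype(np.float32)
print(cv2.phaseCorrelate(a1,b1))
E
```

```text
False
False
20.525 15.678446297114235 [ 0.56176237 -0.19401423 -2.09359399] [ 2.88147127e-02 -1.00702685e-01  8.11540411e+01]
scene 0.87 [293.12  310.608] [ 461.7 -302.8   94. ]
scene tray_rear_left [(0.73, array([464.6,  28.9,   0. ]))]
scene tray_rear_right [(0.72, array([561.2, -34. ,   0. ]))]
top 0.57 [449.216 303.984] [ 462.4 -300.3   94. ]
top tray_rear_left [(0.83, array([470.1,  44.5,   0. ]))]
top tray_rear_right [(0.95, array([567.3, -22.4,   0. ]))]
((0.04378160458232827, -0.15650606353416663), 0.42958470980326335)
```

View pics/c5.png

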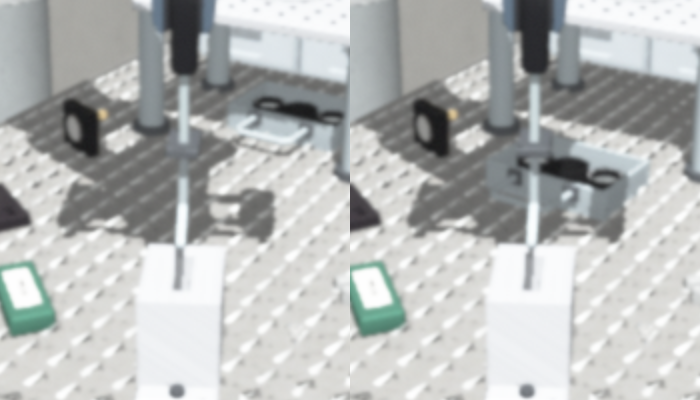

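The before and after crops match, with the shank at (182,190) and (532,190) and the collar at (180,150) and (532,150), so the hook has not slipped. I lower it into the slot.

```bash
python3 - <<'E'
from h import *
g=np.load("grasp.npy")
print(ctrl.move_l(g[:3]+[0,0,8],speed=80,force_limit=6)); o=ctrl.get_obs(); print(o["position"]-g[:3],o["force"])
print(ctrl.move_l(g[:3]+[0,0,-.5],speed=15,force_limit=6)); o=ctrl.get_obs(); print(o["position"]-g[:3],o["force"],o["time_s"])
E
```

```text
False
[ 0.30487643 -0.21293198  8.47968312] [ 0.80303375 -0.50911636 -2.19314552]
True
[-0.05554396  0.04450331 -0.02098037] [0.21719919 0.15234914 6.18577955] 22.5167
```

The collar is seated at the original height, with 6 N of contact. I release and retreat.

```bash
python3 - <<'E'
from h import *
g=np.load("grasp.npy")
ctrl.set_gripper(60); ctrl.move_l(g[:3]+[0,0,30],speed=60); ctrl.set_gripper(91)
ctrl.move_l(g[:3]+[0,0,170],speed=150); ctrl.wait(.3)
for c in ("wrist","top","scene"):
    im,d=cams.camera(c); i=cams.camera_info(c); cv2.imwrite(f"pics/{c}6.png",im[:,:,::-1])
    r=spotter.outline_of(c,"hook")
    if r:
        P=cloud(i,d,r[0]["mask"]); Q=P[P[:,2]>190]; print(c,r[0]["score"],cv2.minAreaRect(Q[:,:2].astype(np.float32)) if len(Q)>10 else None,np.median(Q[:,2]) if len(Q) else 0)
    for t in ("post_holder","optic_mount","caliper","tweezer_case"):
        if c!="wrist":
            r=spotter.outline_of(c,t); print(t, np.round(r[0]["box"],3) if r else None)
print(ctrl.get_obs()["time_s"])
E
```

```text
wrist 0.94 ((465.6938171386719, -279.12646484375), (24.90407943725586, 15.021778106689453), 86.32601165771484) 195.3356769458539
top 0.76 ((464.1658935546875, -277.8529968261719), (25.793209075927734, 16.919178009033203), 88.915283203125) 195.46926491405998
post_holder [0.566 0.436 0.031 0.05 ]
optic_mount [0.318 0.598 0.049 0.053]
caliper [0.609 0.489 0.188 0.076]
tweezer_case [0.547 0.749 0.077 0.052]
scene 0.84 ((465.67340087890625, -282.8953857421875), (23.677520751953125, 15.069079399108887), 85.00888061523438) 194.3317127213237
post_holder [0.42  0.539 0.136 0.09 ]
optic_mount [0.365 0.498 0.038 0.057]
caliper [0.581 0.682 0.134 0.198]
tweezer_case [0.312 0.675 0.054 0.067]
26.7167
```

View pics/top6.png

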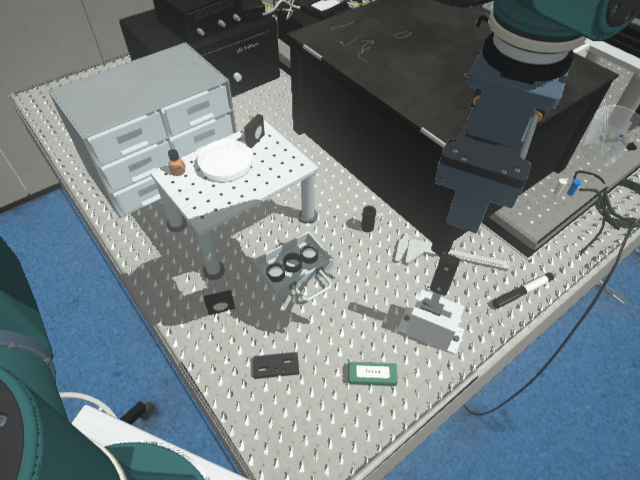

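The tray is on open table at (293,265), clear of the board. The hook stands in its block at (440,290), back at its original height, and the bystanders have not moved.

```bash
python3 -c "
from workcell import ctrl
print(ctrl.hand_in())"
```

```text
the job is handed in; nothing more can be done
None
```

The job is handed in at about 27 s of the 61 s allowed: the tray lies flat, about 20 mm clear of the board, the hook is back in its slot with the collar seated and released, and the other things on the table look unmoved.

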